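Bolt the reagent chest

TASK

Bolt the reagent chest on the bench shut: lift the handle of the barrel bolt out of its notch, slide the bolt across to the other notch, and drop the handle fully down into it. Work gently: do not force the handle against the metal of the bolt's fitting, and leave the bottle, the jar and the basket where they stand. Let go at the end.

Things in the scene. Friction and masses are not known exactly. Their poses are not given: they have to be found in the camera images.
- chest: White steel chest, fixed, with a shut grey two-leaf top 250 x 368 mm, its surface 100 mm above the bench. Origin: centre of its underside; z up, x across it, y along its length. On the top, a plain steel barrel bolt: the rod lies parallel to y and slides to +y. A loose jar stands there too.
- barrel: Fixed steel fitting of the bolt: base plate, saddles 43 mm high at y = -61 and 55 mm, an upright notched strip at x = -20 to -14 mm. Origin on the chest's top, axes as the chest's. The rod's axis is the line x = 0, z = 32 mm. A keeper socket, 46 mm high, stands at y = 95 to 125 mm. Never press the handle on it with over 20 N.
- axis_mid (a point): Point on the rod's axis: in the barrel's frame x = 0, y = 0, z = 32 mm. Axes as the chest's.
- start_notch (a point): Middle of the floor of the start notch in the strip (barrel frame x = -17, y = -32, z = 28 mm). Both notches are 11 mm wide for the 8 mm stem. The far notch is alike but on an adjustable plate, clamped elsewhere each time: its centre is 44 to 67 mm in +y from this one. It does not give when pushed.
- land (a point): Point on the top of the strip between the notches (barrel frame z = 42 mm). The stem passes over it when raised above about 0.86 rad. Outside each notch the strip ends in a stop ear up to z = 58 mm, its inner face flush with the notch's outer side: a stem raised up to about 1.1 rad meets it 1.5 mm past the notch's centre.
- bolt (a joint): Travel of the 14 mm steel rod in m: 0 with the stem at the middle of the start notch, growing as it slides along the chest's +y; 0.044 to 0.067 with the stem at the middle of the far notch. Sliding friction about 1.5 N.
- handle (a joint): Angle of the handle about the rod's axis in rad: 0 = level, down in a notch, pointing to the chest's -x; pi/2 = straight up. It turns freely up to 1.75 and falls by its own weight (50 to 85 g) when below pi/2. Fully down in a notch it reads within 0.05 of 0.
- thumb (a point): Centre of the handle's thumb piece: a steel disc 22 mm across, 14 mm thick, flat faces looking along the rod (chest y), at the end of the 8 mm round stem, 58 mm from the rod's axis. With the handle down it is 32 mm above the chest's top. Pinched on its flats it turns between the fingers as the handle swings.
- jar: White jar with a green cap, 52 mm in diameter, 65 mm high, standing loose on the chest's top near its +x edge. Origin at the centre of its underside. Not to be disturbed.
- reagent: Reagent bottle with a blue cap, 84 mm in diameter, 170 mm high, standing loose on the bench beside the chest's +y end. Origin at the centre of its underside. Not to be disturbed.
- basket: Green slatted basket 160 x 120 x 60 mm, loose on the bench beside the chest's -y end. Origin at the centre of its underside. Not to be disturbed.

How it is judged:
By the outcome, as a careful person would: the job done as asked, in the order asked, and still so for the second after the job is handed in, with the robot touching nothing.
It also fails if it takes over 45 s, if anything falls off the work surface, if the arm or the gripper's body presses on something with over 40 N, if the wrist force passes 120 N, or if a joint passes its speed limit or range.

ROBOT

A 6-joint arm with a two-finger parallel gripper is mounted at the origin on the work surface. World frame = base frame: x ahead of the robot, y to its left, z up, the work surface at z = 0. Lengths are in m, angles in rad, forces in N, time in s.
With the tool pointing down it reaches from about 0.35 to 0.925 m from the base axis. Payload 6.4 kg.
Tool frame: the origin (TCP) lies at the very end of the fingers, on their centre line; the grasp point (between the pads) lies 19 mm behind it; z points along the fingers, y is the line along which they close (so a half turn about z gives the same grasp; the last joint's range is limited). The gripper opens to 85 mm and grips with 20 to 120 N. Pads are 22 mm wide; open, the fingers measure 114 mm over their backs; the gripper's body (76 mm by 85 mm) begins 54 mm behind the grasp point. The pads swing forward as they close: fully open they stand 13 mm farther back than shut.
Start: joints at [-1.403, 0.245, 1.558, -0, 1.339, -0.174], TCP at [0.218, -0.612, 0.231] pointing down, gripper open.
Joint ranges: [-3.13, 3.13], [-1.02, 2.26], [0.13, 2.54], [-0.95, 4.09], [0.21, 2.88], [-2.74, 2.74]. Speed limits (rad/s): [2.57, 2.57, 3.14, 3.14, 3.14, 3.14].

INTERFACE

Orientations are given as a rotation vector (axis times angle).
In Python, from workcell import arm gives the robot as it stands.
- The arm moves only by the tool carry_out, never from a script. Its argument "commands" is text: rows parted by semicolons, each of 6 numbers parted by spaces: the shift along the tool's x, y, z in cm, then the turn, a rotation vector about the tool's x, y, z in rad. In form: tx ty tz rx ry rz; .... A call has 1 to 12 rows; each row is the pose to reach, as a shift and turn from the pose commanded when the call began, along the tool's axes at that moment; what a row does not reach only later rows make up. A row lasts 1/8 s, in which the tool goes at most 62.5 mm and 10.7 degrees, less where a joint would pass 70% of its speed; a pose out of reach is approached as far as the arm can. A call with a gripper value outside its range is refused whole. "fingers" is the finger opening in cm, from 0 to 8.54, set as the call begins (left out, the last holds). The fingers move at their own pace and stop on an object; "grip_force" is the grip in N (left out, the last holds). Time passes only in rows, so rows that repeat a pose let the fingers close. It gives the time, the measured TCP pose, the force, the opening and the grip force at its end, in the units of the state.
- arm.read_state(): the state, without advancing time (a new reading comes with each control period).
- arm.grab_frame(name): name is "scene" or "top" or "wrist"; returns a dict with "img" (420x560x3 uint8, red, green, blue), "range_z" (420x560 float32, m along the optical axis (not along the pixel's ray), 0 where there is no reading), "fx", "fy", "cx", "cy" (pixels), "dist" ([k1, k2, p1, p2, k3] as OpenCV has them; the pictures are not rectified), "R" (3x3) and "t" (3): a world point X has camera coordinates R X + t. Camera axes: x right, y down, z forward; pixel columns grow to the right and rows downward; lengths in m; the calibration is good to about 2 mm. A picture is of the moment at which its call begins.
- arm.finish_job(): hands the job in; it is judged then, once.
Trained networks look in the newest picture that a camera, given by its name, has taken for a name from the list of things; names that differ only in an ending like _2 or _b are one class to them, and where a whole thing is asked for, a point or a joint stands for the part that bears it (a point fixed in the world has none). Each returns a list of dicts, best first, with "score" (0 to 1); they miss things now and then, are a little off and sometimes report something else, mostly with a low value. They report only what shows in the picture. A call takes as long as a camera call.
- arm.masks_of(camera, query): "pixels" (420x560 bool, what is visible of it) and "centre" ([column, row] in pixels, amid what is visible of it).
- arm.landmark_of(camera, query): "centre" ([column, row] in pixels: a listed point, or the origin of a listed thing).
The state is a dict: "time_s": time; "joint_positions": joint angles; "joint_vel": joint speeds; "joint_efforts": joint torques, N m; "eef_pos": TCP position; "ee_rot": TCP orientation; "wrist_force": force on the tool from outside, world axes, zero at the start; "ft_torque": the same for the moment, N m; "gripper_width": opening from 0.0 (shut) to 1.0 (fully open); "grasp_force": force on a finger pad.
Only numpy, scipy, OpenCV 4.12 (cv2) and the standard library are available. Lean on these libraries where they do the work, as an engineer would, in place of code of your own. Each camera call takes 0.05 s, during which the arm holds its last target. There are 200 camera calls.

## Working session

There is one attempt and no reset: what is moved stays moved. The work goes in short steps, Python scripts to look and compute and a tool call to move; the robot and the scene stay as the last step left them, time stands still between calls to the robot, and variables do not carry over. Pictures are saved under pics/ and viewed, at most 10 in all, crops included, and the job is handed in when it is done.

Besides the shell and the picture viewer there is one more tool, called as a command line: name --argument value ..., lists and objects as JSON in quotes. carry_out: Moves the arm, as the interface text tells. Its arguments: {"type":"object","properties":{"commands":{"type":"string"},"fingers":{"type":"number"},"grip_force":{"type":"number"}},"required":["commands"]}

```bash
mkdir -p pics
cat > h.py <<'E'
import numpy as np, cv2
from workcell import arm
from scipy.spatial.transform import Rotation as Ro
def K(f): return np.array([[f['fx'],0,f['cx']],[0,f['fy'],f['cy']],[0,0,1.]])
def ray(f,p):
    u=cv2.undistortPoints(np.array([[p]],float),K(f),np.array(f['dist'],float))[0,0]
    R=np.array(f['R']);t=np.array(f['t'])
    return -R.T@t, R.T@np.array([u[0],u[1],1.])
def depth_pt(f,p,z=None):
    o,d=ray(f,p)
    if z is None:
        c,r=int(round(p[0])),int(round(p[1])); w=f['range_z'][max(r-2,0):r+3,max(c-2,0):c+3]; w=w[w>0]
        s=np.median(w) if len(w) else np.nan
    else: s=(z-o[2])/d[2]
    return o+s*d
def proj(f,X):
    R=np.array(f['R']);t=np.array(f['t'])
    return cv2.projectPoints(np.atleast_2d(X).astype(float),cv2.Rodrigues(R)[0],t,K(f),np.array(f['dist'],float))[0][:,0]
E
python3 - <<'E'
from h import *
ims=[]
for n in ["scene","top"]:
    f=arm.grab_frame(n); ims.append(f['img'])
    cv2.imwrite(f'pics/{n}0.png',f['img'][...,::-1])
    for q in ["axis_mid","start_notch","land","thumb","chest","barrel","jar","reagent","basket"]:
        for r in arm.landmark_of(n,q)[:1]:
            print(n,q,np.round(r['centre'],1),round(r['score'],2),depth_pt(f,r['centre']).round(3), {'axis_mid':depth_pt(f,r['centre'],.132),'start_notch':depth_pt(f,r['centre'],.128),'land':depth_pt(f,r['centre'],.142),'thumb':depth_pt(f,r['centre'],.132),'barrel':depth_pt(f,r['centre'],.1)}.get(q,depth_pt(f,r['centre'],0)).round(3))
print(arm.read_state())
E
```

```text
scene axis_mid [250.9 225.8] 0.69 [ 0.597 -0.005  0.137] [ 0.59  -0.006  0.132]
scene start_notch [258.7 238.9] 0.78 [0.627 0.016 0.131] [0.623 0.015 0.128]
scene land [251.1 230.7] 0.78 [ 0.614 -0.001  0.139] [ 0.618 -0.     0.142]
scene thumb [245.9 245.1] 0.62 [ 0.662 -0.002  0.142] [ 0.65  -0.004  0.132]
scene chest [227.2 257.7] 0.6 [ 0.654 -0.041  0.1  ] [ 0.542 -0.071  0.   ]
scene barrel [254.  238.7] 0.9 [0.633 0.008 0.136] [ 0.59 -0.    0.1 ]
scene jar [256.7 201.5] 0.61 [ 0.494 -0.011  0.125] [ 0.314 -0.044  0.   ]
scene reagent [153.3 206.2] 0.64 [ 0.512 -0.236  0.1  ] [ 0.376 -0.299  0.   ]
scene basket [334.2 338.9] 0.78 [0.738 0.173 0.004] [0.734 0.174 0.   ]
top axis_mid [314.4 181.3] 0.57 [ 0.589 -0.001  0.135] [ 0.59  -0.002  0.132]
top start_notch [309.3 169.8] 0.63 [0.614 0.01  0.133] [0.616 0.009 0.128]
top land [315.3 171.1] 0.69 [ 0.61  -0.003  0.139] [ 0.609 -0.002  0.142]
top thumb [338.3 215. ] 0.63 [ 0.525 -0.057  0.096] [ 0.518 -0.052  0.132]
top chest [337.3 215.6] 0.75 [ 0.523 -0.055  0.098] [ 0.541 -0.068  0.   ]
top barrel [317.6 185.2] 0.72 [ 0.581 -0
[... 257 characters left out ...]
'time_s': 1.0, 'joint_positions': array([-1.40310916e+00,  2.45116055e-01,  1.55776591e+00, -1.28360309e-05,
        1.33871472e+00, -1.74096944e-01]), 'joint_vel': array([ 0.0004388 ,  0.00074009,  0.00019053,  0.00011368, -0.00190978,
        0.000309  ]), 'joint_efforts': array([ 2.30199345e-03, -4.29526377e+01, -3.26426053e+01, -9.94955235e-05,
        4.53640359e-04, -1.79278416e-06]), 'eef_pos': array([ 0.2178675 , -0.61242224,  0.23129832]), 'ee_rot': array([-3.09582570e+00, -5.34267763e-01,  1.96017938e-05]), 'wrist_force': array([0.28307291, 0.20067017, 0.10634344]), 'ft_torque': array([-0.00968541, -0.01271359,  0.04241899]), 'grasp_force': 0.0, 'gripper_width': 0.9971555935615453}
```

View pics/top0.png

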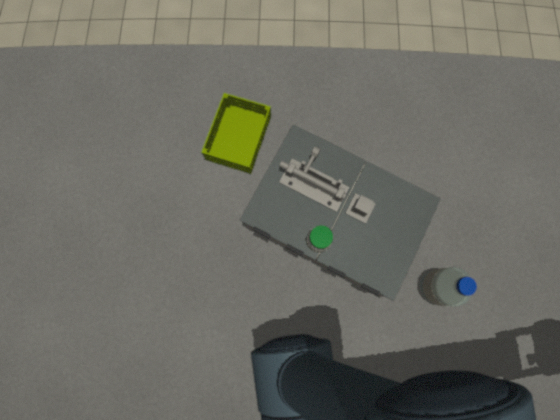

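View pics/scene0.png

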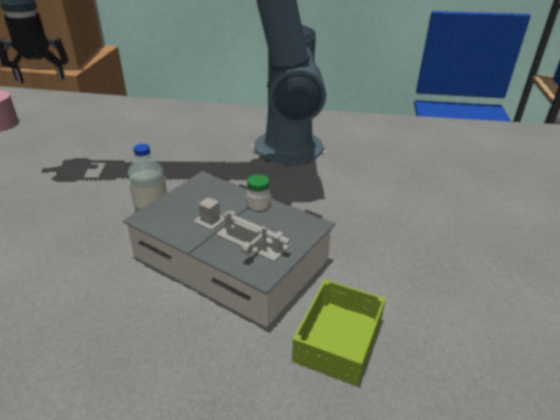

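The top view shows the rod from (282,168) to (345,190), the handle tip at (316,152) and the keeper at (362,207). The jar is at (320,237), well clear of them. The scene view agrees, with the handle pointing away from the robot.

Run:
```python
from h import *
f=arm.grab_frame("top")
v,u=np.mgrid[0:420,0:560]
un=cv2.undistortPoints(np.stack([u.ravel(),v.ravel()],1).astype(float)[:,None],K(f),np.array(f['dist'],float))[:,0]
z=f['range_z'].ravel(); P=np.c_[un*z[:,None],z]; W=(P-np.array(f['t']))@np.array(f['R'])
W[z==0]=np.nan; W=W.reshape(420,560,3)
r=(W[...,2]>.085)&(W[...,2]<.2)&(W[...,0]>.35)&(W[...,0]<.85)&(abs(W[...,1])<.35)
n,l,s,c=cv2.connectedComponentsWithStats(r.astype(np.uint8))
k=l[195,340]; m=l==k
rect=cv2.minAreaRect(W[m][:,:2].astype(np.float32)*1000);print(rect, cv2.boxPoints(rect), np.median(W[m][:,2]))
box=cv2.boxPoints(rect)
# long axis dir
e=[box[1]-box[0],box[2]-box[1]]; L=max(e,key=np.linalg.norm); y=L/np.linalg.norm(L)
if y[1]>0:y=-y
x=np.array([y[1],-y[0]]); c0=np.array(rect[0]); print('y',y,np.arctan2(-y[0],y[1]))
h=m&(W[...,2]>.112)
Q=W[h]; loc=np.c_[(Q[:,:2]*1000-c0)@x,(Q[:,:2]*1000-c0)@y,Q[:,2]*1000]
for a in loc[np.argsort(loc[:,1])][::6]: print(a.round(0).astype(int),end=' ')
np.save('chest.npy',np.r_[c0/1000,y])
```

```text
((535.9697265625, -62.4171142578125), (371.17388916015625, 257.15521240234375), 63.70335006713867) [[ 338.4798  -171.8358 ]
 [ 569.02264 -285.76038]
 [ 733.45966   47.00157]
 [ 502.9168   160.92615]] 0.0982902501890119
y [-0.4430188 -0.8965123] 2.6826296
[ -27 -161  134] [ -28 -159  135] [ -23 -157  139] [ -20 -155  135] [ -16 -153  134] [ -16 -151  132] [ -26 -148  136] [ -17 -147  134] [ -18 -144  136] [ -23 -143  137] [ -22 -142  137] [ -24 -141  138] [ -12 -139  139] [ -11 -138  135] [ -23 -137  140] [ -16 -136  139] [ -19 -136  138] [ -12 -134  139] [ -12 -134  119] [ -14 -133  137] [ -12 -131  130] [ -14 -131  139] [ -22 -130  140] [ -16 -129  135] [ -18 -128  133] [ -18 -125  136] [ -24 -124  136] [ -25 -122  136] [ -17 -120  132] [ -16 -119  130] [ -37 -118  128] [ -37 -117  156] [ -19 -117  138] [ -37 -116  133] [ -42 -115  155] [ -24 -114  136] [ -73 -113  139] [ -43 -113  155] [ -36 -113  125] [ -20 -112  136] [ -74 -111  140] [ -82 -111  140] [ -16 -110  135] [ -63 -110  131] [ -75 -110  140] [ -71 -109  131] [ -56 -109  130] [ -45 -108  133] [ -63 -108  133] [ -75 -108  
[... 2833 characters left out ...]
 [ 81   6 161] [ 83   7 162] [ 85   8 163] [ 82   9 162] [ 84  11 132] [-11  20 118] [-10  20 143] [-27  21 123] [-22  21 145] [-20  22 147] [-26  22 143] [-19  23 143] [-12  24 144] [-24  25 146] [ -7  25 125] [ -8  26 144] [-25  27 144] [-14  28 145] [-16  28 146] [-12  29 143] [-29  30 143] [-32  30 146] [-29  31 140] [-26  32 142] [-10  32 143] [-21  33 145] [ -8  33 140] [-20  34 142] [ -8  35 144] [-25  36 144] [ -8  36 116] [-34  37 143] [-27  38 143] [-25  39 144] [-27  39 146] [-38  40 142] [-12  41 141] [-14  41 144] [-21  42 145] [-27  43 141] [-21  43 142] [ -8  44 122] [-16  45 143] [ -8  46 117] [-29  46 143] [-27  47 144] [-15  48 145] [-18  49 145] [-38  49 141] [-31  50 143]
```

```bash
cat >> h.py <<'E'
C=np.load('chest.npy'); yv=C[2:]; xv=np.array([yv[1],-yv[0]])
OFF=np.array([-.020,-.0745])   # barrel origin in chest frame
def B(x,y,z):  # barrel frame (m) -> world
    p=C[:2]+xv*(OFF[0]+x)+yv*(OFF[1]+y); return np.array([*p,.1+z])
def toB(X): 
    d=np.array(X)[...,:2]-C[:2]; return np.stack([d@xv-OFF[0],d@yv-OFF[1],np.array(X)[...,2]-.1],-1)
def goal(s=1): # tool z down, tool y = s*chest y
    y=np.array([*yv,0])*s; z=np.array([0,0,-1.]); return np.c_[np.cross(y,z),y,z]
def delta(p,R):
    s=arm.read_state(); Rc=Ro.from_rotvec(s['ee_rot']).as_matrix()
    return np.r_[Rc.T@(p-s['eef_pos'])*100, Ro.from_matrix(Rc.T@R).as_rotvec()].round(3)
E
python3 - <<'E'
from h import *
p=B(-.058,-.032,.18);print(p)
for s in(1,-1): print(s,delta(p,goal(s)))
E
```

```text
[ 0.65307919 -0.00149402  0.28      ]
1 [ 61.479 -42.971  -4.87    0.      0.      0.801]
-1 [ 61.479 -42.971  -4.87   -0.      0.     -2.341]
```

carry_out --commands "0 0 -5 0 0 -0.18; 61.5 -43 -4.9 0 0 -2.341; 61.5 -43 -4.9 0 0 -2.341; 61.5 -43 -4.9 0 0 -2.341; 61.5 -43 -4.9 0 0 -2.341; 61.5 -43 -4.9 0 0 -2.341; 61.5 -43 -4.9 0 0 -2.341; 61.5 -43 -4.9 0 0 -2.341; 61.5 -43 -4.9 0 0 -2.341; 61.5 -43 -4.9 0 0 -2.341; 61.5 -43 -4.9 0 0 -2.341; 61.5 -43 -4.9 0 0 -2.341" --fingers 4

```text
time_s: 2.55
eef_pos: [0.6177, -0.0505, 0.2806]
ee_rot: [0.854, 3.022, -0.0]
wrist_force: [0.0, -1.5, 0.4]
gripper_width: 0.464
grasp_force: 0.0
```

Run:
```python
from h import *
print(delta(B(-.058,-.032,.18),goal(-1)), arm.read_state()['time_s'],arm.read_state()['joint_positions'].round(2))
```

```text
[-4.480e-01  6.031e+00  6.400e-02  0.000e+00  1.000e-03 -9.200e-02] 2.55 [-0.26  0.14  1.59 -0.    1.41 -1.28]
```

carry_out --commands "-0.45 6.03 0.06 0 0 -0.092; -0.45 6.03 0.06 0 0 -0.092; -0.45 6.03 0.06 0 0 -0.092"

```text
time_s: 2.92
eef_pos: [0.6522, -0.0037, 0.2795]
ee_rot: [-0.724, -3.056, 0.001]
wrist_force: [-0.1, -0.0, -0.3]
gripper_width: 0.466
grasp_force: 0.0
```

Run:
```python
from h import *
f=arm.grab_frame("wrist"); s=arm.read_state()
print(delta(B(-.058,-.032,.18),goal(-1)), s['time_s'],s['joint_positions'].round(2))
print('cam',toB(-np.array(f['R']).T@f['t']))
cv2.imwrite('pics/w1.png',f['img'][...,::-1])
for q,z in [("axis_mid",.132),("start_notch",.128),("land",.142),("thumb",.132)]:
    for r in arm.landmark_of("wrist",q)[:1]: print(q,np.round(r['centre'],1),round(r['score'],2),(toB(depth_pt(f,r['centre'],z))*1000).round(1),(toB(depth_pt(f,r['centre']))*1000).round(1))
```

```text
[ 0.036  0.301 -0.023 -0.    -0.    -0.007] 2.975 [-0.18  0.22  1.5  -0.    1.42 -1.28]
cam [ 0.01963659 -0.02985717  0.32377375]
axis_mid [248.5 139.8] 0.95 [-1.7 -2.3 32. ] [-1.2 -3.1 40. ]
start_notch [279.4 159.5] 0.77 [-21.5 -32.1  28. ] [-20.2 -32.1  37.1]
thumb [277.9 201.6] 0.97 [-64.1 -30.4  32. ] [-60.6 -30.3  44.3]
```

View pics/w1.png

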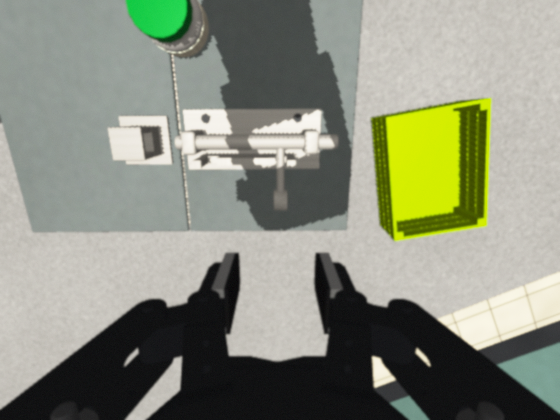

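The wrist view shows the rod along row 142, from column 180 to 337. The stem runs from (280,150) to the disc at (280,200), and the strip lies along row 160. I'll enlarge the strip.

Run:
```python
from h import *
f=arm.grab_frame("wrist")
c=f['img'][125:215,180:340]; c=cv2.resize(c,None,fx=5,fy=5,interpolation=cv2.INTER_CUBIC)
c=cv2.convertScaleAbs(c,alpha=1.3)
for i,y in enumerate(range(-50,61,10)):
    for z in(.042,):
        p=(proj(f,B(-.017,y/1000,z))[0]-[180,125])*5; cv2.circle(c,tuple(int(a) for a in p),2,(255,0,0),-1)
cv2.imwrite('pics/w2.png',c[...,::-1])
v,u=np.mgrid[130:215,180:340]; 
Z=np.array([[toB(depth_pt({**f},(a,b)) if 0 else (lambda o,d:o+f['range_z'][b,a]*d)(*ray(f,(a,b))))*1000 for a in range(185,320)] for b in range(150,172)])
for y0 in range(-48,56,2):
    m=(abs(Z[...,1]-y0)<1.2)&(Z[...,0]<-9)&(Z[...,0]>-30)
    print(y0, Z[...,2][m].max().round(0) if m.any() else None, end='; ')
```

```text
-48 7.0; -46 60.0; -44 60.0; -42 61.0; -40 60.0; -38 60.0; -36 37.0; -34 38.0; -32 39.0; -30 38.0; -28 45.0; -26 45.0; -24 45.0; -22 44.0; -20 45.0; -18 45.0; -16 45.0; -14 45.0; -12 45.0; -10 45.0; -8 45.0; -6 45.0; -4 44.0; -2 45.0; 0 45.0; 2 44.0; 4 44.0; 6 45.0; 8 45.0; 10 45.0; 12 45.0; 14 44.0; 16 45.0; 18 45.0; 20 45.0; 22 45.0; 24 44.0; 26 45.0; 28 45.0; 30 30.0; 32 30.0; 34 30.0; 36 31.0; 38 58.0; 40 61.0; 42 61.0; 44 61.0; 46 61.0; 48 59.0; 50 43.0; 52 43.0; 54 44.0;
```

View pics/w2.png

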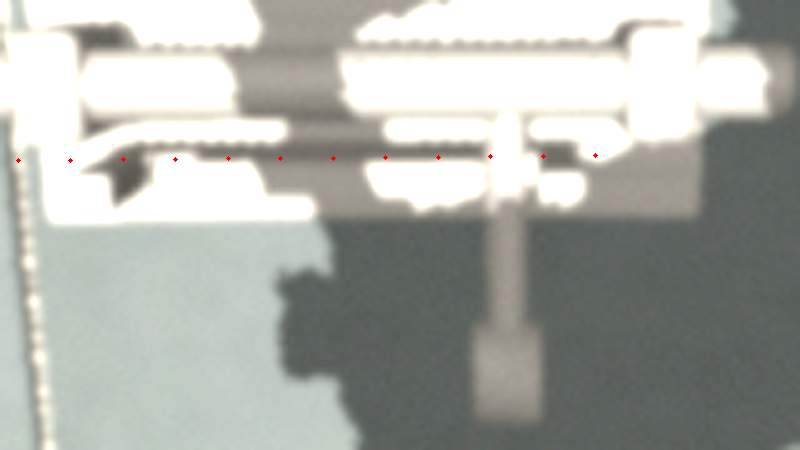

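The crop shows the stem at column 508, near the right end of the strip, and the far notch as a dark gap at about (125,180). I'll refine the notch edges from depth.

Run:
```python
from h import *
for k in range(3):
    f=arm.grab_frame("wrist")
    W=np.array([[toB((lambda o,d:o+f['range_z'][b,a]*d)(*ray(f,(a,b))))*1000 for a in range(185,320)] for b in range(145,205)])
    s=(W[...,0]<-12)&(W[...,0]>-24)
    Y,Z=W[...,1],W[...,2]
    L=s&(Z>41)&(Z<48)&(Y>-40)&(Y<45); print('land',np.percentile(Y[L],[0,1,2,98,99,100]).round(1))
    e=s&(Z>50); a=Y[e&(Y<0)];b=Y[e&(Y>0)]; print('ear0',np.percentile(a,[0,2,98,100]).round(1),'ear1',np.percentile(b,[0,2,98,100]).round(1))
    st=(W[...,0]<-26)&(W[...,0]>-44)&(Z>28); print('stem',Y[st].min().round(1),Y[st].max().round(1),np.median(Y[st]).round(1),Z[st].max().round(1))
    d=(W[...,0]<-48)&(Z>28); print('disc',Y[d].min().round(1),Y[d].max().round(1),np.median(W[d],0).round(1),W[d][:,0].min().round(1),W[d][:,0].max().round(1),Z[d].max().round(1))
```

```text
land [-39.3 -27.1 -26.5  39.5  41.   44.8]
ear0 [-45.6 -45.2 -38.3 -38.2] ear1 [38.9 39.  46.6 46.9]
stem -35.9 -28.8 -31.9 39.2
disc -38.9 -25.6 [-55.8 -32.2  42.5] -64.3 -48.1 45.5
land [-39.6 -27.3 -26.3  39.5  40.9  45. ]
ear0 [-45.7 -45.3 -38.2 -38.2] ear1 [38.9 39.  46.3 46.6]
stem -36.1 -29.0 -33.0 39.2
disc -39.0 -25.8 [-55.7 -31.9  43. ] -64.0 -48.0 46.4
land [-39.7 -26.5 -26.   39.4  40.4  44.7]
ear0 [-45.6 -45.5 -38.3 -38.3] ear1 [39.1 39.1 46.4 46.8]
stem -36.2 -29.2 -33.1 39.4
disc -39.2 -26.0 [-55.8 -32.6  42.5] -63.9 -48.1 45.8
```

Run:
```python
from h import *
print(delta(B(-.058,-.0323,.016),goal(-1)), delta(B(-.058,-.0323,.06),goal(-1)), arm.read_state()['time_s'])
```

```text
[ 4.5000e-02  2.9800e-01  1.6396e+01  0.0000e+00  0.0000e+00 -7.0000e-03] [ 4.4000e-02  2.9800e-01  1.1996e+01  0.0000e+00  0.0000e+00 -7.0000e-03] 3.375
```

carry_out --commands "0.04 0.3 4 0 0 -0.007; 0.04 0.3 8 0 0 -0.007; 0.04 0.3 11 0 0 -0.007; 0.04 0.3 12 0 0 -0.007; 0.04 0.3 12 0 0 -0.007"

```text
time_s: 4.0
eef_pos: [0.6534, -0.0008, 0.1599]
ee_rot: [-0.714, -3.059, -0.0]
wrist_force: [0.7, -0.5, 0.1]
gripper_width: 0.469
grasp_force: 0.0
```

Run:
```python
from h import *
f=arm.grab_frame("wrist")
cv2.imwrite('pics/w3.png',f['img'][...,::-1])
s=arm.read_state()
print((toB(s['eef_pos'])*1000).round(1),s['wrist_force'],s['time_s'])
print(delta(B(-.058,-.0323,.016),goal(-1)))
```

```text
[-58.6 -33.   61. ] [1.06486901 0.47116979 0.61827413] 4.05
[ 7.300e-02 -6.900e-02  4.502e+00  1.000e-03  2.000e-03  1.000e-03]
```

View pics/w3.png

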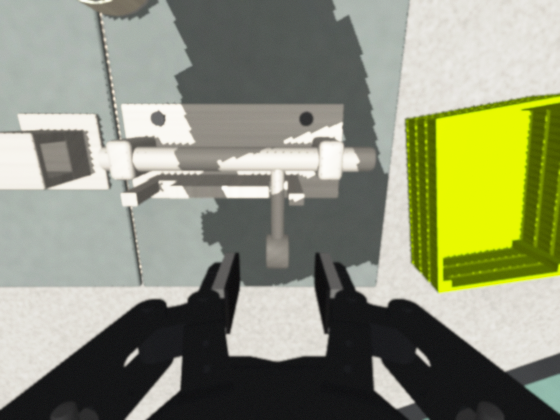

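The disc at (278,250) lies on the fingers' centre line (column 278), so they are aligned. I'll descend and close.

carry_out --commands "0.07 -0.04 2 0 0 0; 0.07 -0.04 3.5 0 0 0; 0.07 -0.04 4.5 0 0 0; 0.07 -0.04 4.5 0 0 0"

```text
time_s: 4.55
eef_pos: [0.6517, -0.0007, 0.1132]
ee_rot: [-0.713, -3.057, 0.0]
wrist_force: [0.7, -0.1, 0.4]
gripper_width: 0.465
grasp_force: 0.0
```

carry_out --commands "0 0 0 0 0 0; 0 0 0 0 0 0; 0 0 0 0 0 0; 0 0 0 0 0 0" --fingers 1.0 --grip_force 20

```text
time_s: 5.05
eef_pos: [0.6531, -0.0009, 0.1155]
ee_rot: [0.713, 3.058, 0.0]
wrist_force: [-0.4, -0.1, 2.9]
gripper_width: 0.154
grasp_force: 26.0
```

```bash
cat > m.py <<'E'
from h import *
s=arm.read_state(); t=toB(s['eef_pos'])*1000
print('tcp',t.round(1),'F',s['wrist_force'].round(1),'T',s['ft_torque'].round(2),'w',round(s['gripper_width']*85.4,1),'g',round(s['grasp_force'],1),'t',s['time_s'])
E
python3 - <<'E'
import m
from h import *
f=arm.grab_frame("wrist")
v,u=np.mgrid[100:260,60:360]
pts=np.stack([u.ravel(),v.ravel()],1)
un=cv2.undistortPoints(pts.astype(float)[:,None],K(f),np.array(f['dist'],float))[:,0]
z=f['range_z'][v.ravel(),u.ravel()]; W=toB((np.c_[un*z[:,None],z]-np.array(f['t']))@np.array(f['R']))[z>0]*1000
for n,c in [('ears',(W[:,2]>50)&(W[:,2]<65)),('land',(W[:,2]>40)&(W[:,2]<47)&(W[:,1]<43)&(W[:,1]>-28)),]:
    q=W[c&(W[:,0]<-10)&(W[:,0]>-24)]
    for sg in(-1,1):
        y=np.sort(q[q[:,1]*sg>0][:,1]); print(n,sg,len(y),np.percentile(y,[0,3,10,50,90,97,100]).round(1) if len(y) else '')
E
```

```text
tcp [-57.7 -32.6  15.5] F [-0.4 -0.1  2.9] T [-0.03 -0.03  0.03] w 13.1 g 26.0 t 5.05
ears -1 495 [-46.  -45.6 -45.1 -42.  -38.9 -38.4 -38.3]
ears 1 787 [37.9 38.5 38.8 40.7 45.3 46.2 47. ]
land -1 1074 [-27.3 -26.5 -24.7 -13.5  -2.5  -0.8  -0.1]
land 1 1407 [ 0.   0.9  3.3 16.4 39.1 39.9 43. ]
```

carry_out --commands "0.03 0 -0.58 0 0 0; 0.12 0 -1.15 0 0 0; 0.26 0 -1.71 0 0 0; 0.46 0 -2.26 0 0 0; 0.71 0 -2.78 0 0 0; 1.01 0 -3.28 0 0 0; 1.36 0 -3.74 0 0 0; 1.76 0 -4.16 0 0 0; 2.2 0 -4.54 0 0 0; 2.67 0 -4.88 0 0 0; 2.67 0 -4.88 0 0 0; 2.67 0 -4.88 0 0 0"

```text
time_s: 6.6
eef_pos: [0.6284, 0.0111, 0.1637]
ee_rot: [-0.714, -3.059, -0.0]
wrist_force: [-2.1, 1.3, -3.7]
gripper_width: 0.158
grasp_force: 23.0
```

```bash
python3 m.py
```

```text
tcp [-30.3 -32.3  63.7] F [-2.1  1.3 -3.7] T [0.25 0.25 0.06] w 13.5 g 23.0 t 6.6
```

carry_out --commands "0 -0.4 0 0 0 0; 0 -1 0 0 0 0; 0 -1.7 0 0 0 0; 0 -2.4 0 0 0 0; 0 -3.1 0 0 0 0; 0 -3.8 0 0 0 0; 0 -4.5 0 0 0 0; 0 -5.1 0 0 0 0; 0 -5.6 0 0 0 0; 0 -5.9 0 0 0 0; 0 -6.0 0 0 0 0; 0 -6.0 0 0 0 0"

```text
time_s: 8.1
eef_pos: [0.6019, -0.0429, 0.1635]
ee_rot: [-0.713, -3.059, 0.001]
wrist_force: [-4.3, 1.1, -3.2]
gripper_width: 0.16
grasp_force: 23.2
```

Run:
```python
import m
from h import *
f=arm.grab_frame("wrist")
cv2.imwrite('pics/w4.png',f['img'][...,::-1])
v,u=np.mgrid[60:330,60:500]
pts=np.stack([u.ravel(),v.ravel()],1)
un=cv2.undistortPoints(pts.astype(float)[:,None],K(f),np.array(f['dist'],float))[:,0]
z=f['range_z'][v.ravel(),u.ravel()]; W=toB((np.c_[un*z[:,None],z]-np.array(f['t']))@np.array(f['R']))[z>0]*1000
q=W[(W[:,0]<-10)&(W[:,0]>-24)]
e=q[(q[:,2]>50)&(q[:,2]<60)]; print('ear',np.percentile(e[e[:,1]>33][:,1],[0,3,50,97,100]).round(1))
st=W[(W[:,2]>43)&(W[:,2]<60)&(W[:,0]>-12)&(W[:,0]<-4)&(W[:,1]>0)&(W[:,1]<45)]
print('stem',len(st),np.percentile(st[:,1],[0,5,50,95,100]).round(1) if len(st) else '')
```

```text
tcp [-30.5  27.8  63.5] F [-4.3  1.1 -3.2] T [ 0.33  0.59 -0.01] w 13.7 g 23.2 t 8.1
ear [39.2 39.3 42.9 46.7 46.8]
stem 198 [24.5 25.1 28.  31.5 32.1]
```

View pics/w4.png

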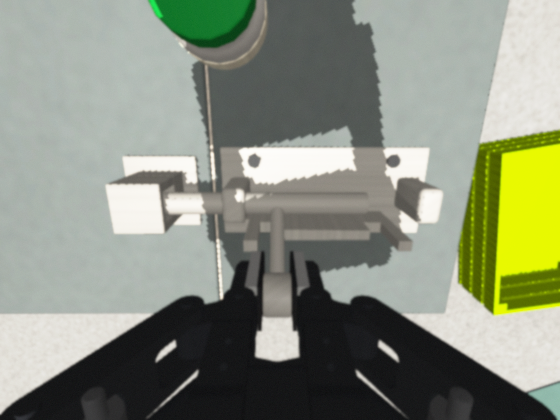

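The disc is held and the rod tip has entered the keeper. The stem is at column 278 and the far ear at about column 250, so about 5 mm remains.

carry_out --commands "0 -0.15 0 0 0 0; 0 -0.3 0 0 0 0; 0 -0.42 0 0 0 0; 0 -0.49 0 0 0 0; 0 -0.49 0 0 0 0"

```text
time_s: 8.78
eef_pos: [0.5998, -0.0473, 0.1635]
ee_rot: [-0.714, -3.059, 0.0]
wrist_force: [-3.3, 2.4, -4.0]
gripper_width: 0.156
grasp_force: 23.1
```

```bash
cat > n.py <<'E'
import m
from h import *
for k in range(2):
    f=arm.grab_frame("wrist")
    v,u=np.mgrid[60:330,60:500]
    pts=np.stack([u.ravel(),v.ravel()],1)
    un=cv2.undistortPoints(pts.astype(float)[:,None],K(f),np.array(f['dist'],float))[:,0]
    z=f['range_z'][v.ravel(),u.ravel()]; W=toB((np.c_[un*z[:,None],z]-np.array(f['t']))@np.array(f['R']))[z>0]*1000
    q=W[(W[:,0]<-10)&(W[:,0]>-24)]
    e=q[(q[:,2]>50)&(q[:,2]<60)&(q[:,1]>37)]; print('ear',np.percentile(e[:,1],[0,3,50,97,100]).round(1))
    a=q[(q[:,2]>42)&(q[:,2]<46)&(q[:,1]<33)&(q[:,0]<-15)];print('land end',a[:,1].max().round(1))
    st=W[(W[:,2]>43)&(W[:,2]<60)&(W[:,0]>-12)&(W[:,0]<-4)&(W[:,1]>0)&(W[:,1]<45)]
    print('stem',len(st),np.percentile(st[:,1],[0,5,50,95,100]).round(1) if len(st) else '')
E
python3 n.py
```

```text
tcp [-30.5  32.6  63.5] F [-3.3  2.4 -4. ] T [ 0.52  0.56 -0.03] w 13.3 g 23.1 t 8.775
ear [39.4 39.5 43.2 46.6 46.7]
land end 28.1
stem 201 [29.3 29.9 32.9 36.3 37. ]
ear [39.4 39.5 42.8 46.6 46.7]
land end 28.1
stem 203 [29.3 29.9 32.8 36.4 37. ]
```

carry_out --commands "0 -0.04 0 0 0 0; -0.24 -0.04 0.16 0 0 0; -0.47 -0.04 0.34 0 0 0; -0.58 -0.04 0.43 0 0 0; -0.69 -0.04 0.52 0 0 0; -0.8 -0.04 0.62 0 0 0; -0.91 -0.04 0.72 0 0 0; -0.91 -0.04 0.72 0 0 0"

```text
time_s: 9.88
eef_pos: [0.6086, -0.0519, 0.157]
ee_rot: [0.713, 3.057, -0.0]
wrist_force: [-0.7, 2.0, 2.7]
gripper_width: 0.161
grasp_force: 24.1
```

```bash
python3 n.py
```

```text
tcp [-40.5  32.9  57. ] F [-0.7  2.   2.7] T [ 0.38  0.32 -0.03] w 13.8 g 24.1 t 9.875
ear [39.3 39.3 43.  46.6 46.7]
land end 28.0
stem 113 [29.7 30.3 33.6 36.4 37. ]
ear [39.3 39.4 42.9 46.6 46.7]
land end 28.0
stem 101 [29.7 30.3 33.1 36.4 37. ]
```

carry_out --commands "-0.1 0 0.1 0 0 0; -0.2 0 0.21 0 0 0; -0.3 0 0.32 0 0 0; -0.4 0 0.42 0 0 0; -0.4 0 0.42 0 0 0"

```text
time_s: 10.6
eef_pos: [0.6123, -0.0537, 0.1527]
ee_rot: [0.713, 3.057, -0.0]
wrist_force: [1.3, 1.2, 4.7]
gripper_width: 0.155
grasp_force: 24.6
```

carry_out --commands "-0.1 0 0.11 0 0 0; -0.18 0 0.23 0 0 0; -0.27 0 0.35 0 0 0; -0.35 0 0.46 0 0 0; -0.35 0 0.46 0 0 0"

```text
time_s: 11.22
eef_pos: [0.6153, -0.0552, 0.148]
ee_rot: [0.713, 3.058, -0.0]
wrist_force: [1.4, -0.2, 5.1]
gripper_width: 0.161
grasp_force: 24.8
```

carry_out --commands "-0.23 0 0.37 0 0 0; -0.44 0 0.75 0 0 0; -0.61 0 1.16 0 0 0; -0.75 0 1.56 0 0 0; -0.75 0 1.56 0 0 0"

```text
time_s: 11.85
eef_pos: [0.622, -0.0586, 0.1319]
ee_rot: [0.713, 3.058, -0.0]
wrist_force: [3.6, -0.3, 2.6]
gripper_width: 0.162
grasp_force: 24.8
```

carry_out --commands "-0.11 0 0.42 0 0 0; -0.19 0 0.85 0 0 0; -0.24 0 1.2 0 0 0; -0.25 0 1.4 0 0 0; -0.25 0 1.4 0 0 0"

```text
time_s: 12.48
eef_pos: [0.6235, -0.0593, 0.1176]
ee_rot: [-0.714, -3.059, 0.0]
wrist_force: [5.1, -0.8, 2.4]
gripper_width: 0.158
grasp_force: 24.7
```

```bash
python3 m.py
```

```text
tcp [-57.1  32.9  17.6] F [ 5.1 -0.8  2.4] T [-0.08 -0.64 -0.04] w 13.5 g 24.7 t 12.475
```

carry_out --commands "0 0 0 0 0 0; 0 0 0 0 0 0; 0 0 0 0 0 0; 0 0 0 0 0 0" --fingers 3.6

```text
time_s: 12.98
eef_pos: [0.6232, -0.0592, 0.1177]
ee_rot: [-0.713, -3.059, -0.0]
wrist_force: [-0.2, 0.7, 0.1]
gripper_width: 0.423
grasp_force: 0.0
```

carry_out --commands "0 0 -1 0 0 0; 0 0 -3 0 0 0; 0 0 -6 0 0 0; 0 0 -9 0 0 0; 0 0 -12 0 0 0; 0 0 -12 0 0 0; 0 0 -12 0 0 0"

```text
time_s: 13.85
eef_pos: [0.6233, -0.0592, 0.2378]
ee_rot: [-0.714, -3.059, -0.0]
wrist_force: [0.5, 0.2, -0.0]
gripper_width: 0.424
grasp_force: 0.0
```

Run:
```python
import m
from h import *
f=arm.grab_frame("wrist")
cv2.imwrite('pics/w5.png',f['img'][...,::-1])
v,u=np.mgrid[60:330,60:500]
pts=np.stack([u.ravel(),v.ravel()],1)
un=cv2.undistortPoints(pts.astype(float)[:,None],K(f),np.array(f['dist'],float))[:,0]
z=f['range_z'][v.ravel(),u.ravel()]; W=toB((np.c_[un*z[:,None],z]-np.array(f['t']))@np.array(f['R']))[z>0]*1000
d=W[(W[:,0]<-26)&(W[:,0]>-80)&(W[:,2]>25)&(W[:,2]<100)&(W[:,1]>15)&(W[:,1]<50)]
for a,b in((-44,-26),(-72,-48)):
    e=d[(d[:,0]>a)&(d[:,0]<b)]; print(len(e),np.percentile(e,[2,50,98],axis=0).round(1).tolist())
```

```text
tcp [-56.9  33.  137.8] F [ 0.5  0.2 -0. ] T [0.02 0.09 0.  ] w 36.2 g 0.0 t 13.85
208 [[-43.5, 29.6, 33.1], [-34.8, 33.1, 36.9], [-26.2, 37.4, 38.5]]
396 [[-70.0, 27.1, 34.9], [-57.6, 33.1, 42.7], [-48.7, 40.0, 45.1]]
```

View pics/w5.png

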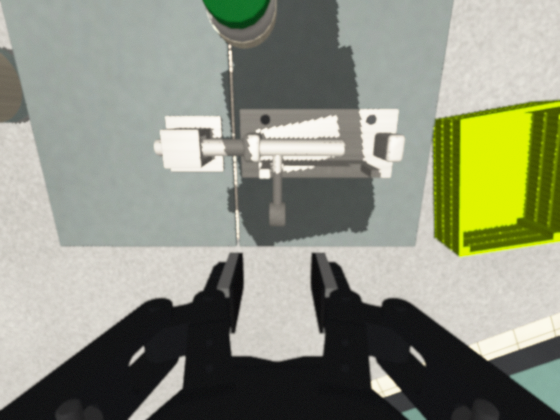

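The rod now runs through the keeper and sticks out at (158,147). The handle lies down in the far notch, with the stem at column 278 and the disc at (278,213) at its original height. The gripper is clear and nothing else has moved, so I'm handing in.

```bash
python3 -c "
from workcell import arm
print(arm.finish_job())"
```

```text
the job is handed in; nothing more can be done
None
```

The chest is bolted shut: the rod is through the keeper, the handle is down in the far notch and the gripper has let go; the job was handed in at about 14 s of the 45 s allowed, with no verdict returned.

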